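# Reset the solar battery box and snap the terminal cap on

## Task

Reset the solar battery box: pull its orange knob up until it clicks in the out position, then push it fully home again. After that, pick up the loose red cap, snap it mouth-down onto the bare brass stud on the box and keep pressing after the click until it sits fully home and straight on its red seat. Finish while still holding the cap and pressing it down firmly (do not let go), and leave the other things on the shelf where they stand.

Things in the scene. Friction and masses are not known exactly. Their poses are not given: they have to be found in the camera images.
- box: Grey solar battery box, light grey top, screwed to the shelf: 176 (x) x 246 (y) x 100 (z) mm. Origin: centre of its underside, z up, yaw within 0.35 rad. On its top, in its own axes: pull knob at x -35, y +70 mm; bare brass stud at x -35, y -70 mm; a second terminal under a fixed black cap (34 mm across, top 140 mm above the shelf; not to be used) at x +50, y -70 mm.
- stud_seat (a point): Centre of the top face of the round red seat (50 mm across, 4 mm thick), 104 mm above the shelf, on the stud's axis. A cap going down meets the snap beads when its mouth is about 12 to 13 mm above here, needs about 10 to 13 N to go on, clicks (the force drops, the beads even draw it down) between 8 and 5 mm and then goes on down to 0. Pressing with up to 25 N is fine.
- stud_top (a point): Top of the bare brass stud, 26 mm above stud_seat. The stud is 16 mm across, its top 7 mm tapering to 9 mm across. Four slick steel beads on springs, 10 mm across, their centres 9 mm above the seat, stand out of its sides to 12.4 mm from the axis; they make the snap.
- knob_grip (a point): Where to grip the orange pull knob: the middle of its head, moving with it. The head is round and upright, 26 mm across, 24 mm high (12 mm below to 12 mm above this point), on a 12 mm steel stem. The point is 26 mm above the box's top (126 mm above the shelf) when the knob is home, 25 mm higher when out.
- knob (a joint): Height of the pull knob in m: 0 = home, 0.025 = fully out (end stop). It slides straight up. A detent draws it to the nearer end: about 5 N has to be overcome in either direction and it snaps over at half travel.
- cap: Loose red plastic cap, a round cup standing mouth-down on the shelf, left or right of the box: 34 mm across, 36 mm high, 30 g. Origin: centre of its mouth (underside); z up. Inside 30 mm deep, 26 mm across, with a lip 4 mm high and 21.4 mm across at the mouth. Home: its origin on stud_seat. Gripped with the TCP 30 mm above its origin, the fingertips clear the seat.
- cup: White ceramic cup with a chipped rim, 80 mm across, 80 mm high, no handle, standing on the side of the box where the cap is not. Bystander. Origin: centre of its underside.
- lantern: Yellow solar lantern with a red button and a wire handle, 116 mm across, 209 mm high. Bystander. Origin: centre of its underside.
- tiffin: Stainless steel tiffin carrier of three tiers, 140 mm wide, 219 mm high. Bystander. Origin: centre of its underside.
- torch: Grey plastic torch lying beyond the box, 140 mm long, 42 mm thick. Bystander. Origin: underside, near its middle; x along it to the lens.
Not all that is in view belongs to the job. Of the things shaped like the cap, the red one is meant.

How it is judged (in metres and radians):
On the way, in this order (a step that is already met when the one before it is completed fails the run):
1. the knob is pulled out to its click (value of joint knob above 0.021 m), for 0.2 s.
2. the knob is pushed fully home (value of joint knob below 0.003 m), for 0.2 s.
3. the cap has snapped down onto its seat (z of cap in the frame of stud_seat between -0.003 and 0.003 m and horizontal distance between cap and stud_seat below 0.005 m), for 0.2 s.
At the end, for the whole second after the job is handed in: The cap sits upright (within 0.12 rad) on the stud, centred within 5 mm, its mouth within 2.5 mm of the seat; the fingers still touch the cap and it is pressed on the box with more than 4 N through the last second; the knob is home (within 3 mm) (z of cap in the frame of stud_seat between -0.003 and 0.0025 m and horizontal distance between cap and stud_seat below 0.005 m and angle between the z axis of cap and the z axis of box, either way round below 0.12 rad and contact force between cap and box above 4 N and contact force between the fingers and cap above 4 N and value of joint knob below 0.003 m); the arm keeps its last pose, push and grip.
It fails at once if a bystander is disturbed (moved by more than 30 mm) (distance of any of cup, lantern, tiffin, torch from where it was at the start of the episode above 0.03 m).
It also fails if it takes over 54 s, if anything falls off the work surface, if the arm or the gripper's body presses on something with over 40 N, if the wrist force passes 120 N, or if a joint passes its speed limit or range.

## Robot

A 6-joint arm with a two-finger parallel gripper is mounted at the origin on the work surface. World frame = base frame: x ahead of the robot, y to its left, z up, the work surface at z = 0. Lengths are in m, angles in degrees, forces in N, time in s.
With the tool pointing down it reaches from about 0.3 to 0.75 m from the base axis. Payload 8.5 kg.
Tool frame: the origin (TCP) lies between the finger pads, 19 mm behind the fingertips; this is the grasp point; z points along the fingers, y is the line along which they close (so a half turn about z gives the same grasp; the last joint's range is limited). The gripper opens to 85 mm and grips with 20 to 120 N. Pads are 22 mm wide; open, the fingers measure 114 mm over their backs; the gripper's body (76 mm by 85 mm) begins 54 mm behind the grasp point. The pads swing forward as they close: fully open they stand 13 mm farther back than shut.
Start: joints at [-87.279, 21.807, 74.336, -0, 83.858, -12.336], TCP at [0.143, -0.531, 0.25] pointing down, gripper open.
Joint ranges: [-178.18, 178.18], [-50.72, 133.34], [12.68, 142.11], [-81.47, 261.47], [9.98, 163.14], [-165.26, 165.26]. Speed limits (degrees/s): [136.94, 136.94, 180, 180, 180, 180].

## Interface

Orientations are given as a 3x3 rotation matrix whose columns are the frame's x, y, z axes.
In Python, from rig import env gives the robot as it stands.
- The arm moves only by the tool arm_command, never from a script. Its argument "deltas" is a list of rows, each an object of numbers: "rx", "ry", "rz": the turn, a rotation vector about the tool's x, y, z in rad; "dx", "dy", "dz": the shift along the tool's x, y, z in m; "fingers": the finger opening in m, from 0 to 0.0854. In form: [{"rx": .., "ry": .., "rz": .., "dx": .., "dy": .., "dz": .., "fingers": ..}, ...]. A call has 1 to 12 rows; each row shifts and turns the commanded pose from where the row before left it, along the tool's axes as they then stand; what a row does not reach is not made up. A row lasts 1/10 s, in which the tool goes at most 50 mm and 8.59 degrees, less where a joint would pass 70% of its speed; a pose out of reach is approached as far as the arm can. A call is refused whole if a number of a shift passes 0.05 or a number of a turn 0.15, either way. A call with a gripper value outside its range is refused whole. The fingers move at their own pace and stop on an object; "squeeze" is the grip in N (left out, the last holds). Time passes only in rows, so rows that do not move let the fingers close. It gives the time, the measured TCP pose, the force, the opening and the grip force at its end, in the units of the state.
- env.observe(): the state, without advancing time (a new reading comes with each control period).
- env.get_image(name): name is "scene" or "top"; returns a dict with "color" (400x640x3 uint8, blue, green, red), "camera_matrix" (3x3 intrinsics, pixels), "eye" and "orientation" of the camera in the world. Camera axes: x right, y up, looking along -z (the intrinsics and any distortion apply to the point x, -y, -z); pixel columns grow to the right and rows downward; lengths in m; the calibration is good to about 2 mm. A picture is of the moment at which its call begins. There is no depth.
- env.close_job(): hands the job in; it is judged then, once.
Trained networks look in a picture, given as the dict that the camera call returned (one of the last four; its "shot" number tells which), for a name from the list of things; names that differ only in an ending like _2 or _b are one class to them, and where a whole thing is asked for, a point or a joint stands for the part that bears it (a point fixed in the world has none). Each returns a list of dicts, best first, with "p" (0 to 1); they miss things now and then, are a little off and sometimes report something else, mostly with a low value. They report only what shows in the picture. A call takes as long as a camera call. They do not tell look-alikes from the thing itself.
- env.look_for(query, picture): "box" ([left, top, right, bottom] in pixels, round what is visible of it).
- env.tip_of(query, picture): "location" ([column, row] in pixels: a listed point, or the origin of a listed thing).
The state is a dict: "time_s": time; "q": joint angles; "qvel": joint speeds; "joint_efforts": joint torques, N m; "position": TCP position; "tool_rot": TCP orientation; "ft_force": force on the tool from outside, world axes, zero at the start; "wrist_torque": the same for the moment, N m; "grip_width": finger opening in m; "gripper_force": force on a finger pad.
Only numpy, scipy, OpenCV 4.12 (cv2) and the standard library are available. Lean on these libraries where they do the work, as an engineer would, in place of code of your own. Each camera call takes 0.05 s, during which the arm holds its last target. There are 200 camera calls.

## Working session

There is one attempt and no reset: what is moved stays moved. The work goes in short steps, Python scripts to look and compute and a tool call to move; the robot and the scene stay as the last step left them, time stands still between calls to the robot, and variables do not carry over. Pictures are saved under pics/ and viewed, at most 10 in all, crops included, and the job is handed in when it is done.

Besides the shell and the picture viewer there is one more tool, called after "Emit:" in YAML: its name, and indented under it one key for each argument. arm_command: Moves the arm, as the interface text tells. Its arguments: {"type":"object","properties":{"deltas":{"type":"array"},"squeeze":{"type":"number"}},"required":["deltas"]}

```bash
mkdir -p pics; ls
python3 - <<'E'
from rig import env
import cv2
s=env.observe(); print(s)
for n in ("scene","top"):
    p=env.get_image(n); cv2.imwrite(f"pics/{n}0.png",p["color"])
    print(n,p["camera_matrix"],p["eye"],p["orientation"],[k for k in p])
    for q in ("box","cap","cup","knob","lantern","tiffin","torch"):
        print(q,[(d["box"],round(d["p"],2)) for d in env.look_for(q,p)[:4]])
    for q in ("box","stud_seat","stud_top","knob_grip","cap","cup","torch"):
        print(q,[(d["location"],round(d["p"],2)) for d in env.tip_of(q,p)[:4]])
E
```

```text
pics
{'time_s': 0.0, 'q': array([-8.72781743e+01,  2.18413679e+01,  7.43845720e+01, -5.25433610e-04,
        8.38594041e+01, -1.23378740e+01]), 'qvel': array([ 0.11566415, -0.12565919, -0.00595237, -0.01774252,  0.02713818,
       -0.04424292]), 'joint_efforts': array([ 2.38021756e-03, -4.48455012e+01, -2.31277353e+01, -1.35510518e-04,
        4.73506239e-03,  2.45818563e-05]), 'position': array([ 0.14286703, -0.53084119,  0.2494093 ]), 'tool_rot': array([[ 9.65655380e-01,  2.59826252e-01, -7.98410190e-05],
       [ 2.59826080e-01, -9.65654284e-01,  1.48741939e-03],
       [ 3.09371783e-04, -1.45707931e-03, -9.99998891e-01]]), 'ft_force': array([-0.23639817, -1.02378874, -0.9334971 ]), 'wrist_torque': array([-0.01389371,  0.02094698,  0.04260314]), 'gripper_force': 0.0, 'grip_width': 0.08532125798821179}
scene [[451.66037795   0.         318.60382531]
 [  0.         451.66037795 197.64920242]
 [  0.           0.           1.        ]] [1.0464122  0.80272961 0.96690626] [[-0.84984865 -0.37157645  0.37374886]
 [ 0.5266216  -0.57091493  0.62986176]
 [-0.020663    0.73211139  0.68087146]
[... 902 characters left out ...]
0.99124226]] ['color', 'camera_matrix', 'eye', 'orientation', 'shot']
box [([262.4, 172.9, 362.2, 253.6], 0.63)]
cap [([203.4, 241.0, 217.7, 253.4], 0.69), ([192.1, 216.5, 203.3, 228.6], 0.61)]
cup [([436.1, 259.9, 474.0, 292.1], 0.98)]
knob []
lantern [([164.8, 137.8, 223.4, 184.2], 0.89)]
tiffin [([429.8, 139.5, 499.3, 195.9], 0.85)]
torch [([316.2, 113.7, 341.6, 162.6], 0.55)]
box [([314.4, 216.3], 0.96), ([213.3, 247.3], 0.37)]
stud_seat [([312.0, 216.7], 0.67), ([328.0, 143.7], 0.17)]
stud_top [([337.0, 228.8], 0.91)]
knob_grip [([284.4, 217.5], 0.61)]
cap [([214.4, 243.7], 0.67), ([199.7, 222.7], 0.53)]
cup [([448.2, 271.2], 0.56)]
torch [([339.6, 228.8], 0.63), ([329.4, 142.2], 0.61)]
```

Run:
```python
import cv2
a=cv2.imread("pics/top0.png"); b=cv2.imread("pics/scene0.png")
cv2.imwrite("pics/topc.png",cv2.resize(a[100:310,160:510],None,fx=2.28,fy=2.28,interpolation=cv2.INTER_CUBIC))
cv2.imwrite("pics/scenec.png",cv2.resize(b[110:370,200:450],None,fx=2.3,fy=2.3,interpolation=cv2.INTER_CUBIC))
```

```text
(no output)
```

View pics/topc.png

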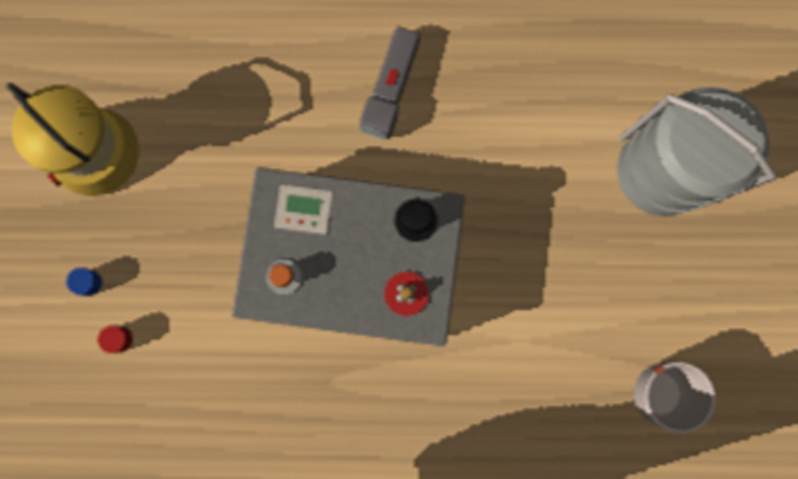

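View pics/scenec.png

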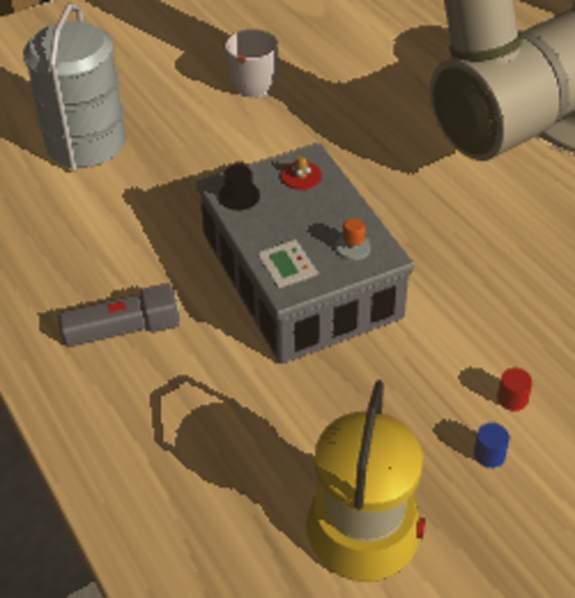

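The top crop shows the knob at about (283,220) and the red seat with the brass stud at (338,228), in full-image pixels. Two objects are shaped like the cap: red at (210,249) and blue at (197,224). The red one fits the description. The box is yawed by a few degrees, the cup is on the far right and the lantern is upper left.

Next I'll measure by colour and confirm the red cap in a crop.

```bash
cat > h.py <<'E'
from rig import env
import numpy as np, cv2
from scipy.optimize import least_squares
def proj(p,P):
    P=np.atleast_2d(P); R=np.array(p["orientation"]); c=(P-np.array(p["eye"]))@R
    K=np.array(p["camera_matrix"]); v=np.c_[c[:,0],-c[:,1],-c[:,2]]@K.T
    return v[:,:2]/v[:,2:]
def blobs(p,h0,h1,smin=150,vmin=60,amin=12):
    hsv=cv2.cvtColor(p["color"],cv2.COLOR_BGR2HSV).astype(int)
    H=(hsv[...,0]+90)%180-90
    m=((H>=h0)&(H<=h1)&(hsv[...,1]>smin)&(hsv[...,2]>vmin)).astype(np.uint8)
    n,l,s,c=cv2.connectedComponentsWithStats(m)
    out=[]
    for i in range(1,n):
        if s[i,4]>=amin:
            pts=np.argwhere(l==i)[:,::-1].astype(np.int32)
            hull=cv2.convexHull(pts); M=np.zeros(m.shape,np.uint8); cv2.fillConvexPoly(M,hull,1)
            ys,xs=np.nonzero(M); out.append((s[i].tolist(),c[i].round(1).tolist(),[round(xs.mean(),1),round(ys.mean(),1)]))
    return out
def cyl(c,r,z0,z1):
    t=np.linspace(0,2*np.pi,60,endpoint=False)
    return np.array([[c[0]+r*np.cos(a),c[1]+r*np.sin(a),z] for z in (z0,z1) for a in t])
def hullc(p,P):
    h=cv2.convexHull(proj(p,P).astype(np.float32)); m=cv2.moments(h)
    return np.array([m["m10"]/m["m00"],m["m01"]/m["m00"]])
E
python3 - <<'E'
from h import *
for n in ("scene","top"):
    p=env.get_image(n); print(n)
    print("red",*blobs(p,-8,4),sep="\n"); print("orange",*blobs(p,5,13,190),sep="\n")
    if n=="top": a=p["color"]
    else: b=p["color"]
A=cv2.resize(a[205:270,180:245],(390,390),interpolation=cv2.INTER_NEAREST)
B=cv2.resize(a[165:260,258:368],None,fx=3.6,fy=3.6,interpolation=cv2.INTER_NEAREST)
B=cv2.copyMakeBorder(B,0,390-B.shape[0],0,0,0) if B.shape[0]<390 else B[:390]
cv2.imwrite("pics/conf.png",np.hstack([A,B]))
E
```

```text
scene
red
([322, 181, 18, 12, 109], [331.1, 187.3], [np.float64(330.9), np.float64(186.4)])
([247, 241, 8, 5, 26], [250.2, 243.1], [np.float64(250.4), np.float64(243.1)])
([419, 271, 12, 17, 149], [424.8, 278.0], [np.float64(424.4), np.float64(278.5)])
([382, 336, 2, 8, 13], [382.5, 339.7], [np.float64(382.5), np.float64(339.5)])
orange
([350, 205, 9, 12, 75], [354.0, 210.2], [np.float64(354.0), np.float64(210.3)])
top
red
([330, 131, 4, 6, 19], [331.6, 133.5], [np.float64(331.6), np.float64(133.6)])
([36, 198, 7, 8, 14], [39.6, 201.4], [np.float64(39.4), np.float64(201.5)])
([19, 204, 8, 6, 12], [21.8, 206.0], [np.float64(21.9), np.float64(206.0)])
([0, 206, 36, 29, 347], [15.1, 223.1], [np.float64(17.1), np.float64(220.9)])
([329, 219, 19, 19, 216], [338.0, 228.4], [np.float64(337.9), np.float64(228.2)])
([203, 243, 13, 12, 112], [209.2, 248.4], [np.float64(209.3), np.float64(248.4)])
orange
([280, 220, 8, 5, 12], [284.5, 222.5], [np.float64(284.2), np.float64(222.3)])
```

View pics/conf.png

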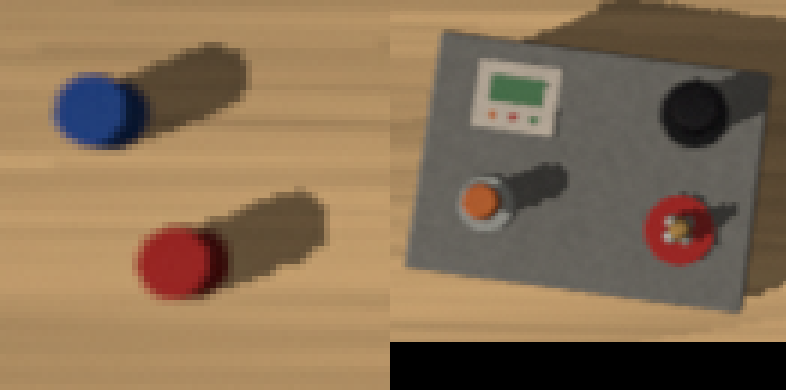

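The left crop confirms the cap: red, round and at full-image (209,248), next to the blue look-alike. The box corners and knob are clear on the right, so I'll fit the poses now.

```bash
cat > fit.py <<'E'
from h import *
S=env.get_image("scene"); T=env.get_image("top")
def blk(v,x,y): c,s=np.cos(v[2]),np.sin(v[2]); return np.array([v[0]+c*x-s*y,v[1]+s*x+c*y])
def res(v,parts=False):
    C=np.array([[*blk(v,sx*.088,sy*.123),.1] for sx,sy in((1,1),(1,-1),(-1,-1),(-1,1))])
    r1=proj(T,C)-[[272.2,173.1],[362.8,184.8],[355.3,251.2],[261.9,238.7]]
    st=blk(v,-.035,-.07); kn=blk(v,-.035,.07)
    se=cyl(st,.025,.1,.104)
    r2=hullc(T,se)-[337.9,228.3]; r3=hullc(S,se)-[330.9,186.6]
    r4=hullc(S,cyl(kn,.013,.114,.138))-[354.0,210.3]
    r5=hullc(T,cyl(kn,.013,.114,.138))-[283.0,220.8]
    if parts: print(r1.round(1).tolist(),r2,r3,r4,r5)
    return np.r_[r1.ravel()/1.5,r2,r3,r4,r5]
f=least_squares(res,[.4,0,-.1],loss="soft_l1"); v=f.x; res(v,True)
print("box",v,"yawdeg",np.degrees(v[2]),"knob",blk(v,-.035,.07),"stud",blk(v,-.035,-.07))
g=lambda c:np.r_[hullc(T,cyl(c,.017,0,.036))-[209.3,248.2],hullc(S,cyl(c,.017,0,.036))-[424.6,278.5]]
k=least_squares(g,[.3,.3]); print("cap",k.x,k.fun)
for n,uv,z in(("cup",(455,276),.08),("blue",(196,223),.036)):
    q=least_squares(lambda c:(proj(T,[*c,z])[0]-uv),[.3,0]); print(n,q.x)
E
python3 fit.py
```

```text
[[-1.6, -0.1], [0.4, -0.6], [0.3, 0.2], [-1.0, 0.7]] [-0.29407994 -0.03514385] [-0.84478728 -1.44484628] [-0.56185843 -0.85939333] [-0.25576765  0.0551918 ]
box [ 0.55837872  0.04084027 -0.11363144] yawdeg -6.510601689623812 knob [0.53154153 0.11435738] stud [ 0.51566734 -0.02473975]
cap [0.45854563 0.3316063 ] [-0.25212565  0.77348806 -0.63066432 -0.34939297]
cup [ 0.39653571 -0.33002741]
blue [0.52962062 0.36639995]
```

Emit:
arm_command:
  deltas:
    - {"dx":0.02,"dy":-0.02}
    - {"dx":0.027,"dy":-0.026}
    - {"dx":0.027,"dy":-0.026}
    - {"dx":0.027,"dy":-0.026}
    - {"dx":0.027,"dy":-0.026}
    - {"dx":0.027,"dy":-0.026}
    - {"dx":0.027,"dy":-0.026}
    - {"dx":0.027,"dy":-0.026}
    - {"dx":0.027,"dy":-0.026}
    - {"dx":0.027,"dy":-0.026}
    - {"dx":0.027,"dy":-0.026}
    - {"dx":0.027,"dy":-0.026}
  squeeze: 60

```text
invalid input
```

Emit:
arm_command:
  deltas:
    - {"dx":0.027,"dy":-0.026}
    - {"dx":0.027,"dy":-0.026}
    - {"dx":0.027,"dy":-0.026}
    - {"dx":0.027,"dy":-0.026}
    - {"dx":0.027,"dy":-0.026}
    - {"dx":0.027,"dy":-0.026}
    - {"dx":0.027,"dy":-0.026}
    - {"dx":0.01,"dy":-0.01}
    - {"dx":0}
    - {"dx":0}

```text
invalid input
```

Emit:
arm_command:
  deltas:
    - {"rx":0,"ry":0,"rz":0,"dx":0.02,"dy":-0.02,"dz":0,"fingers":0.085}
    - {"rx":0,"ry":0,"rz":0,"dx":0.027,"dy":-0.026,"dz":0,"fingers":0.085}
    - {"rx":0,"ry":0,"rz":0,"dx":0.027,"dy":-0.026,"dz":0,"fingers":0.085}
    - {"rx":0,"ry":0,"rz":0,"dx":0.027,"dy":-0.026,"dz":0,"fingers":0.085}
    - {"rx":0,"ry":0,"rz":0,"dx":0.027,"dy":-0.026,"dz":0,"fingers":0.085}
    - {"rx":0,"ry":0,"rz":0,"dx":0.027,"dy":-0.026,"dz":0,"fingers":0.085}
    - {"rx":0,"ry":0,"rz":0,"dx":0.027,"dy":-0.026,"dz":0,"fingers":0.085}
    - {"rx":0,"ry":0,"rz":0,"dx":0.027,"dy":-0.026,"dz":0,"fingers":0.085}
    - {"rx":0,"ry":0,"rz":0,"dx":0.027,"dy":-0.026,"dz":0,"fingers":0.085}
    - {"rx":0,"ry":0,"rz":0,"dx":0.027,"dy":-0.026,"dz":0,"fingers":0.085}
    - {"rx":0,"ry":0,"rz":0,"dx":0.027,"dy":-0.026,"dz":0,"fingers":0.085}
    - {"rx":0,"ry":0,"rz":0,"dx":0.027,"dy":-0.026,"dz":0,"fingers":0.085}
  squeeze: 60

```text
time_s: 2.9
position: [0.37, -0.1519, 0.2503]
tool_rot: [[0.966, 0.26, 0.0], [0.26, -0.966, -0.0], [0.0, 0.001, -1.0]]
ft_force: [-0.4, -0.8, 0.4]
grip_width: 0.085
gripper_force: 0.0
```

Emit:
arm_command:
  deltas:
    - {"rx":0,"ry":0,"rz":0,"dx":0.03,"dy":-0.03,"dz":0,"fingers":0.06}
    - {"rx":0,"ry":0,"rz":0,"dx":0.03,"dy":-0.03,"dz":0,"fingers":0.06}
    - {"rx":0,"ry":0,"rz":0,"dx":0.03,"dy":-0.03,"dz":0,"fingers":0.06}
    - {"rx":0,"ry":0,"rz":0,"dx":0.03,"dy":-0.03,"dz":0,"fingers":0.06}
    - {"rx":0,"ry":0,"rz":0,"dx":0.03,"dy":-0.03,"dz":0,"fingers":0.06}
    - {"rx":0,"ry":0,"rz":0,"dx":0.03,"dy":-0.03,"dz":0,"fingers":0.06}
    - {"rx":0,"ry":0,"rz":0,"dx":0.03,"dy":-0.03,"dz":0,"fingers":0.06}
    - {"rx":0,"ry":0,"rz":0,"dx":0.015,"dy":-0.005,"dz":0.01,"fingers":0.06}
    - {"rx":0,"ry":0,"rz":0,"dx":0,"dy":0,"dz":0.03,"fingers":0.06}
    - {"rx":0,"ry":0,"rz":0,"dx":0,"dy":0,"dz":0.03,"fingers":0.06}
    - {"rx":0,"ry":0,"rz":0,"dx":0,"dy":0,"dz":0.01,"fingers":0.06}
    - {"rx":0,"ry":0,"rz":0,"dx":0,"dy":0,"dz":0,"fingers":0.06}

```text
time_s: 4.1
position: [0.5306, 0.1127, 0.1693]
tool_rot: [[0.966, 0.26, -0.002], [0.26, -0.966, 0.0], [-0.002, -0.001, -1.0]]
ft_force: [0.0, -0.0, -0.2]
grip_width: 0.0599
gripper_force: 0.0
```

Run:
```python
from h import *
S=env.get_image("scene")
print(env.observe()["position"])
for z in(.103,.118,.13): print(z,proj(S,[.5315,.1144,z]))
cv2.imwrite("pics/k1.png",cv2.resize(S["color"][130:290,260:440],None,fx=3.3,fy=3.3,interpolation=cv2.INTER_CUBIC))
```

```text
[0.53122774 0.11270828 0.1706112 ]
0.103 [[353.18265312 215.56695199]]
0.118 [[353.35970199 211.59934013]]
0.13 [[353.50351852 208.37645512]]
```

View pics/k1.png

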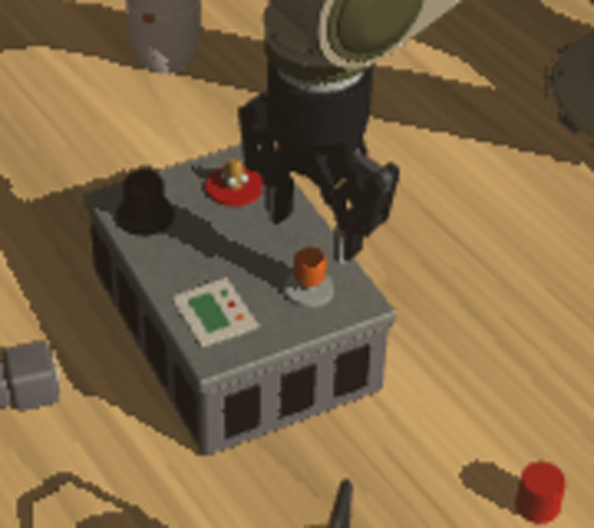

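The fingertips, at crop (282,215) and (345,255), straddle the knob at (310,268). I'm descending to grip it.

Emit:
arm_command:
  deltas:
    - {"rx":0,"ry":0,"rz":0,"dx":0,"dy":-0.001,"dz":0.015,"fingers":0.06}
    - {"rx":0,"ry":0,"rz":0,"dx":0,"dy":0,"dz":0.015,"fingers":0.06}
    - {"rx":0,"ry":0,"rz":0,"dx":0,"dy":0,"dz":0.01,"fingers":0.05}
    - {"rx":0,"ry":0,"rz":0,"dx":0,"dy":0,"dz":0,"fingers":0.035}
    - {"rx":0,"ry":0,"rz":0,"dx":0,"dy":0,"dz":0,"fingers":0.02}
    - {"rx":0,"ry":0,"rz":0,"dx":0,"dy":0,"dz":0,"fingers":0.01}
    - {"rx":0,"ry":0,"rz":0,"dx":0,"dy":0,"dz":0,"fingers":0.01}
    - {"rx":0,"ry":0,"rz":0,"dx":0,"dy":0,"dz":0,"fingers":0.01}

```text
time_s: 4.95
position: [0.531, 0.114, 0.1311]
tool_rot: [[0.966, 0.26, 0.002], [0.26, -0.966, 0.0], [0.002, 0.0, -1.0]]
ft_force: [-2.5, 1.8, 5.8]
grip_width: 0.0234
gripper_force: 59.5
```

Emit:
arm_command:
  deltas:
    - {"rx":0,"ry":0,"rz":0,"dx":0,"dy":0,"dz":-0.005,"fingers":0.01}
    - {"rx":0,"ry":0,"rz":0,"dx":0,"dy":0,"dz":-0.005,"fingers":0.01}
    - {"rx":0,"ry":0,"rz":0,"dx":0,"dy":0,"dz":-0.005,"fingers":0.01}
    - {"rx":0,"ry":0,"rz":0,"dx":0,"dy":0,"dz":-0.005,"fingers":0.01}
    - {"rx":0,"ry":0,"rz":0,"dx":0,"dy":0,"dz":-0.005,"fingers":0.01}
    - {"rx":0,"ry":0,"rz":0,"dx":0,"dy":0,"dz":-0.002,"fingers":0.01}
    - {"rx":0,"ry":0,"rz":0,"dx":0,"dy":0,"dz":0,"fingers":0.01}
    - {"rx":0,"ry":0,"rz":0,"dx":0,"dy":0,"dz":0,"fingers":0.01}
    - {"rx":0,"ry":0,"rz":0,"dx":0,"dy":0,"dz":0,"fingers":0.01}

```text
time_s: 5.85
position: [0.5309, 0.1139, 0.1563]
tool_rot: [[0.966, 0.26, -0.0], [0.26, -0.966, 0.0], [0.0, -0.0, -1.0]]
ft_force: [6.2, 4.2, -10.7]
grip_width: 0.0239
gripper_force: 62.1
```

Run:
```python
from h import *
S=env.get_image("scene")
print(*blobs(S,5,13,170),sep="\n")
for z in(.126,.151): print(hullc(S,cyl([.5315,.1144],.013,z-.012,z+.012)))
cv2.imwrite("pics/k2.png",cv2.resize(S["color"][150:260,290:410],None,fx=5,fy=5,interpolation=cv2.INTER_CUBIC))
```

```text
([0, 0, 97, 153, 11213], [38.5, 74.2], [np.float64(40.9), np.float64(73.3)])
([161, 0, 206, 69, 8666], [279.0, 24.4], [np.float64(267.9), np.float64(29.1)])
([197, 60, 5, 5, 12], [198.8, 62.2], [np.float64(198.8), np.float64(62.2)])
([349, 198, 7, 12, 64], [352.5, 203.6], [np.float64(352.4), np.float64(203.6)])
([417, 273, 9, 16, 57], [419.8, 282.1], [np.float64(420.3), np.float64(281.8)])
[353.46023029 209.44407052]
[353.76500429 202.61715386]
```

View pics/k2.png

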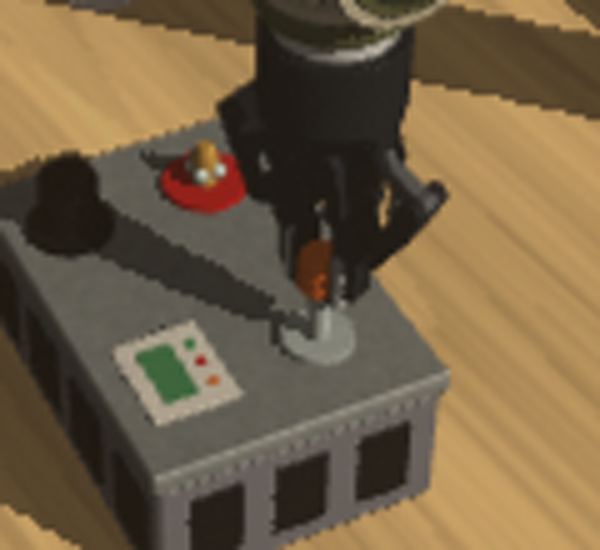

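The knob is out: the steel stem is visible at crop (322,322), and the -10.7 N reading means it is on its end stop. Now I'll push it home.

Emit:
arm_command:
  deltas:
    - {"rx":0,"ry":0,"rz":0,"dx":0,"dy":0,"dz":0.005,"fingers":0.01}
    - {"rx":0,"ry":0,"rz":0,"dx":0,"dy":0,"dz":0.005,"fingers":0.01}
    - {"rx":0,"ry":0,"rz":0,"dx":0,"dy":0,"dz":0.005,"fingers":0.01}
    - {"rx":0,"ry":0,"rz":0,"dx":0,"dy":0,"dz":0.005,"fingers":0.01}
    - {"rx":0,"ry":0,"rz":0,"dx":0,"dy":0,"dz":0.005,"fingers":0.01}
    - {"rx":0,"ry":0,"rz":0,"dx":0,"dy":0,"dz":0.003,"fingers":0.01}
    - {"rx":0,"ry":0,"rz":0,"dx":0,"dy":0,"dz":0.001,"fingers":0.01}
    - {"rx":0,"ry":0,"rz":0,"dx":0,"dy":0,"dz":0,"fingers":0.01}
    - {"rx":0,"ry":0,"rz":0,"dx":0,"dy":0,"dz":0,"fingers":0.01}
    - {"rx":0,"ry":0,"rz":0,"dx":0,"dy":0,"dz":0,"fingers":0.01}

```text
time_s: 6.9
position: [0.5311, 0.114, 0.1309]
tool_rot: [[0.966, 0.26, 0.004], [0.26, -0.966, 0.0], [0.004, 0.001, -1.0]]
ft_force: [-6.0, 4.5, 25.4]
grip_width: 0.0236
gripper_force: 65.9
```

Emit:
arm_command:
  deltas:
    - {"rx":0,"ry":0,"rz":0,"dx":0,"dy":0,"dz":-0.002,"fingers":0.06}
    - {"rx":0,"ry":0,"rz":0,"dx":0,"dy":0,"dz":0,"fingers":0.06}
    - {"rx":0,"ry":0,"rz":0,"dx":0,"dy":0,"dz":0,"fingers":0.06}
    - {"rx":0,"ry":0,"rz":0,"dx":0,"dy":0,"dz":-0.02,"fingers":0.06}
    - {"rx":0,"ry":0,"rz":0,"dx":0,"dy":0,"dz":-0.02,"fingers":0.06}
    - {"rx":0,"ry":0,"rz":0,"dx":-0.002,"dy":-0.038,"dz":0,"fingers":0.06}
    - {"rx":0,"ry":0,"rz":0,"dx":-0.002,"dy":-0.038,"dz":0,"fingers":0.06}
    - {"rx":0,"ry":0,"rz":0,"dx":-0.002,"dy":-0.038,"dz":0,"fingers":0.06}
    - {"rx":0,"ry":0,"rz":0,"dx":-0.002,"dy":-0.038,"dz":0,"fingers":0.06}
    - {"rx":0,"ry":0,"rz":0,"dx":-0.002,"dy":-0.038,"dz":0,"fingers":0.06}
    - {"rx":0,"ry":0,"rz":0,"dx":-0.003,"dy":-0.038,"dz":0,"fingers":0.06}
    - {"rx":0,"ry":0,"rz":0,"dx":0,"dy":0,"dz":0,"fingers":0.06}

```text
time_s: 8.1
position: [0.457, 0.3336, 0.1694]
tool_rot: [[0.965, 0.264, -0.001], [0.264, -0.965, -0.0], [-0.001, -0.0, -1.0]]
ft_force: [0.7, -0.6, -0.5]
grip_width: 0.0602
gripper_force: 0.0
```

Run:
```python
from h import *
S=env.get_image("scene"); T=env.get_image("top")
print("orange",*blobs(S,5,13,170,amin=30),sep="\n")
print("red T",*blobs(T,-8,4,amin=50),sep="\n"); print("red S",*blobs(S,-8,4,amin=50),sep="\n")
R=[b for b in blobs(S,-8,4,amin=50) if b[1][0]>400]
print(env.observe()["position"])
```

```text
orange
([0, 0, 97, 153, 11211], [38.5, 74.2], [np.float64(40.8), np.float64(73.4)])
([161, 0, 206, 69, 8812], [278.1, 24.7], [np.float64(267.3), np.float64(29.5)])
([323, 181, 14, 11, 78], [329.7, 187.2], [np.float64(329.9), np.float64(186.0)])
([349, 206, 9, 11, 82], [353.3, 210.6], [np.float64(353.2), np.float64(210.7)])
([417, 273, 9, 16, 55], [419.6, 282.0], [np.float64(420.2), np.float64(281.8)])
red T
([0, 162, 49, 73, 2762], [21.6, 198.0], [np.float64(21.5), np.float64(197.1)])
([329, 220, 18, 18, 201], [337.7, 228.6], [np.float64(337.7), np.float64(228.5)])
([204, 243, 13, 12, 79], [211.0, 249.0], [np.float64(210.5), np.float64(248.6)])
red S
([419, 271, 12, 17, 150], [424.8, 278.0], [np.float64(424.5), np.float64(278.4)])
[0.45852117 0.33070272 0.16941526]
```

The knob is back at row 210.6, so it is home, and the TCP is over the cap. Descending to grip it.

Emit:
arm_command:
  deltas:
    - {"rx":0,"ry":0,"rz":0,"dx":0,"dy":-0.001,"dz":0.035,"fingers":0.06}
    - {"rx":0,"ry":0,"rz":0,"dx":0,"dy":0,"dz":0.035,"fingers":0.06}
    - {"rx":0,"ry":0,"rz":0,"dx":0,"dy":0,"dz":0.03,"fingers":0.06}
    - {"rx":0,"ry":0,"rz":0,"dx":0,"dy":0,"dz":0.025,"fingers":0.06}
    - {"rx":0,"ry":0,"rz":0,"dx":0,"dy":0,"dz":0.014,"fingers":0.06}
    - {"rx":0,"ry":0,"rz":0,"dx":0,"dy":0,"dz":0,"fingers":0.045}
    - {"rx":0,"ry":0,"rz":0,"dx":0,"dy":0,"dz":0,"fingers":0.035}
    - {"rx":0,"ry":0,"rz":0,"dx":0,"dy":0,"dz":0,"fingers":0.02}
    - {"rx":0,"ry":0,"rz":0,"dx":0,"dy":0,"dz":0,"fingers":0.02}
    - {"rx":0,"ry":0,"rz":0,"dx":0,"dy":0,"dz":0,"fingers":0.02}

```text
time_s: 9.2
position: [0.459, 0.3316, 0.0318]
tool_rot: [[0.966, 0.26, 0.001], [0.26, -0.966, 0.0], [0.001, -0.0, -1.0]]
ft_force: [0.5, -1.2, 2.5]
grip_width: 0.0323
gripper_force: 59.6
```

Run:
```python
from h import *
S=env.get_image("scene"); T=env.get_image("top")
print(env.observe()["position"])
cv2.imwrite("pics/c1.png",np.hstack([cv2.resize(I[a:a+70,b:b+70],(390,390),interpolation=cv2.INTER_CUBIC) for I,a,b in((S["color"],240,390),(T["color"],205,175))]))
```

```text
[0.4589657  0.33158238 0.03179246]
```

View pics/c1.png

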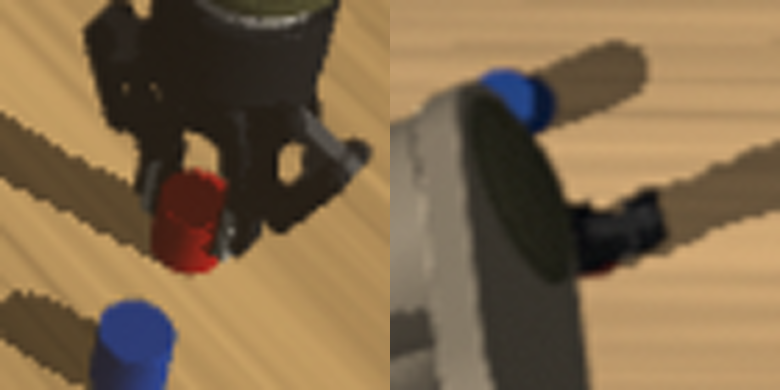

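The red cap is held between the pads at left-crop (190,220), and the blue one is untouched. Lifting and carrying it to the stud.

Emit:
arm_command:
  deltas:
    - {"rx":0,"ry":0,"rz":0,"dx":0,"dy":0,"dz":-0.02,"fingers":0.02}
    - {"rx":0,"ry":0,"rz":0,"dx":0,"dy":0,"dz":-0.04,"fingers":0.02}
    - {"rx":0,"ry":0,"rz":0,"dx":0,"dy":0,"dz":-0.04,"fingers":0.02}
    - {"rx":0,"ry":0,"rz":0,"dx":0,"dy":0,"dz":-0.04,"fingers":0.02}
    - {"rx":0,"ry":0,"rz":0,"dx":0,"dy":0,"dz":-0.04,"fingers":0.02}
    - {"rx":0,"ry":0,"rz":0,"dx":-0.004,"dy":0.03,"dz":0,"fingers":0.02}
    - {"rx":0,"ry":0,"rz":0,"dx":-0.004,"dy":0.036,"dz":0,"fingers":0.02}
    - {"rx":0,"ry":0,"rz":0,"dx":-0.004,"dy":0.036,"dz":0,"fingers":0.02}
    - {"rx":0,"ry":0,"rz":0,"dx":-0.004,"dy":0.036,"dz":0,"fingers":0.02}
    - {"rx":0,"ry":0,"rz":0,"dx":-0.004,"dy":0.036,"dz":0,"fingers":0.02}
    - {"rx":0,"ry":0,"rz":0,"dx":-0.004,"dy":0.036,"dz":0,"fingers":0.02}
    - {"rx":0,"ry":0,"rz":0,"dx":-0.004,"dy":0.036,"dz":0,"fingers":0.02}
  squeeze: 80

```text
time_s: 10.5
position: [0.4954, 0.0854, 0.2111]
tool_rot: [[0.966, 0.26, 0.0], [0.26, -0.966, 0.0], [0.0, -0.0, -1.0]]
ft_force: [1.3, -0.6, 0.1]
grip_width: 0.0315
gripper_force: 79.2
```

Emit:
arm_command:
  deltas:
    - {"rx":0,"ry":0,"rz":0,"dx":-0.004,"dy":0.036,"dz":0,"fingers":0.02}
    - {"rx":0,"ry":0,"rz":0,"dx":-0.004,"dy":0.036,"dz":0,"fingers":0.02}
    - {"rx":0,"ry":0,"rz":0,"dx":-0.002,"dy":0.03,"dz":0,"fingers":0.02}
    - {"rx":0,"ry":0,"rz":0,"dx":0,"dy":0.011,"dz":0,"fingers":0.02}
    - {"rx":0,"ry":0,"rz":0,"dx":0,"dy":0,"dz":0.03,"fingers":0.02}
    - {"rx":0,"ry":0,"rz":0,"dx":0,"dy":0,"dz":0,"fingers":0.02}
    - {"rx":0,"ry":0,"rz":0,"dx":0,"dy":0,"dz":0,"fingers":0.02}

```text
time_s: 11.2
position: [0.515, -0.0243, 0.1813]
tool_rot: [[0.965, 0.261, -0.001], [0.261, -0.965, 0.0], [-0.001, -0.001, -1.0]]
ft_force: [-0.4, 0.2, 1.2]
grip_width: 0.0314
gripper_force: 79.3
```

Run:
```python
from h import *
S=env.get_image("scene"); T=env.get_image("top")
s=env.observe(); print(s["position"],s["ft_force"],s["grip_width"])
for n,I in(("S",S),("T",T)): print(n,*blobs(I,-8,8,130,40,amin=25),sep="\n")
c=s["position"][:2]
print("pred cap S",proj(S,cyl(c,.017,s["position"][2]-.0318,s["position"][2]+.0042)).min(0),proj(S,cyl(c,.017,s["position"][2]-.0318,s["position"][2]+.0042)).max(0))
for n,z in (("seat",.104),("top",.13)): print(n,proj(S,[.5155,-.0252,z]),proj(T,[.5155,-.0252,z]))
cv2.imwrite("pics/s1.png",cv2.resize(S["color"][140:220,290:390],None,fx=6,fy=6,interpolation=cv2.INTER_NEAREST))
```

```text
[ 0.51555834 -0.0244577   0.18216415] [0.56433819 0.88437019 0.153992  ] 0.031543853827882336
S
([34, 0, 9, 7, 33], [37.9, 2.9], [np.float64(37.9), np.float64(2.9)])
([43, 0, 13, 11, 45], [49.6, 4.6], [np.float64(49.2), np.float64(5.2)])
([184, 0, 83, 81, 3395], [225.4, 29.1], [np.float64(223.9), np.float64(34.0)])
([362, 0, 17, 38, 206], [368.7, 14.9], [np.float64(369.4), np.float64(16.2)])
([0, 4, 10, 13, 40], [2.7, 10.9], [np.float64(3.2), np.float64(10.6)])
([54, 15, 14, 10, 37], [60.4, 19.5], [np.float64(60.5), np.float64(19.7)])
([22, 22, 15, 7, 34], [29.2, 25.2], [np.float64(29.5), np.float64(24.9)])
([30, 42, 67, 99, 3937], [59.7, 93.3], [np.float64(60.4), np.float64(92.4)])
([2, 119, 12, 10, 33], [7.9, 123.1], [np.float64(7.5), np.float64(123.5)])
([325, 160, 12, 18, 137], [329.1, 168.8], [np.float64(329.8), np.float64(168.8)])
([322, 181, 18, 12, 128], [330.6, 186.8], [np.float64(330.5), np.float64(186.2)])
([247, 241, 8, 5, 29], [250.1, 242.9], [np.float64(250.2), np.float64(243.0)])
T
([0, 156, 74, 82, 5206], [33.6, 198.4], [np.float64(33.9), np.float64(198.5)])
pred cap S [323.90180496 158.45365666] [336.17181054 176.14167552]
seat [[330.01061431 184.44995076]] [[337.79161753 228.27956777]]
top [[329.97904301 177.60282879]] [[338.08504838 227.73887867]]
```

View pics/s1.png

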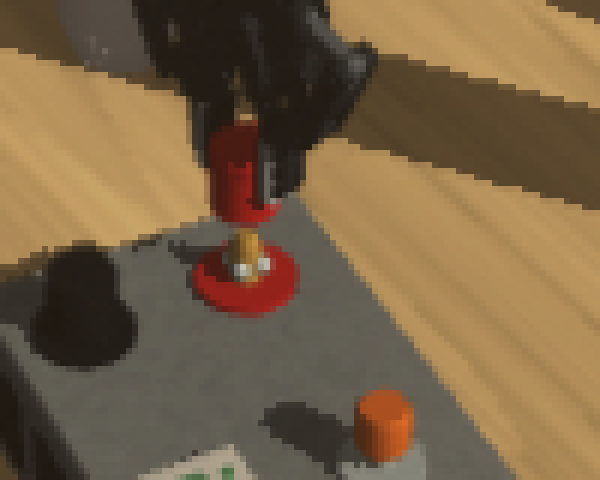

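The cap hangs upright at crop (246,175), straight over the stud at (247,250). The scene-view offset from prediction is the same for both, so it is aligned. Descending carefully to just above the beads.

Emit:
arm_command:
  deltas:
    - {"rx":0,"ry":0,"rz":0,"dx":0,"dy":0.0005,"dz":0.01,"fingers":0.02}
    - {"rx":0,"ry":0,"rz":0,"dx":0,"dy":0,"dz":0.008,"fingers":0.02}
    - {"rx":0,"ry":0,"rz":0,"dx":0,"dy":0,"dz":0.004,"fingers":0.02}
    - {"rx":0,"ry":0,"rz":0,"dx":0,"dy":0,"dz":0.004,"fingers":0.02}
    - {"rx":0,"ry":0,"rz":0,"dx":0,"dy":0,"dz":0.004,"fingers":0.02}
    - {"rx":0,"ry":0,"rz":0,"dx":0,"dy":0,"dz":0,"fingers":0.02}
    - {"rx":0,"ry":0,"rz":0,"dx":0,"dy":0,"dz":0,"fingers":0.02}

```text
time_s: 12.0
position: [0.5154, -0.0255, 0.1511]
tool_rot: [[0.966, 0.26, 0.0], [0.26, -0.966, -0.0], [0.0, 0.0, -1.0]]
ft_force: [0.0, 0.5, 0.2]
grip_width: 0.0315
gripper_force: 79.3
```

Free entry with no side force. The mouth is about 15 mm above the seat, so I'll press on through the beads.

Emit:
arm_command:
  deltas:
    - {"rx":0,"ry":0,"rz":0,"dx":0,"dy":0,"dz":0.002,"fingers":0.02}
    - {"rx":0,"ry":0,"rz":0,"dx":0,"dy":0,"dz":0.002,"fingers":0.02}
    - {"rx":0,"ry":0,"rz":0,"dx":0,"dy":0,"dz":0.002,"fingers":0.02}
    - {"rx":0,"ry":0,"rz":0,"dx":0,"dy":0,"dz":0,"fingers":0.02}

```text
time_s: 12.4
position: [0.5151, -0.0251, 0.1455]
tool_rot: [[0.966, 0.26, 0.0], [0.26, -0.966, 0.001], [0.0, -0.001, -1.0]]
ft_force: [-2.2, 1.7, 5.3]
grip_width: 0.0315
gripper_force: 79.8
```

Emit:
arm_command:
  deltas:
    - {"rx":0,"ry":0,"rz":0,"dx":0,"dy":0,"dz":0.002,"fingers":0.02}
    - {"rx":0,"ry":0,"rz":0,"dx":0,"dy":0,"dz":0.002,"fingers":0.02}
    - {"rx":0,"ry":0,"rz":0,"dx":0,"dy":0,"dz":0,"fingers":0.02}

```text
time_s: 12.7
position: [0.5147, -0.0251, 0.1404]
tool_rot: [[0.966, 0.26, -0.002], [0.26, -0.966, 0.001], [-0.002, -0.001, -1.0]]
ft_force: [0.5, 1.5, -5.7]
grip_width: 0.0313
gripper_force: 79.6
```

It clicked: the force dropped to -5.7 N. Pressing on to the seat.

Emit:
arm_command:
  deltas:
    - {"rx":0,"ry":0,"rz":0,"dx":0,"dy":0,"dz":0.002,"fingers":0.02}
    - {"rx":0,"ry":0,"rz":0,"dx":0,"dy":0,"dz":0.002,"fingers":0.02}
    - {"rx":0,"ry":0,"rz":0,"dx":0,"dy":0,"dz":0.001,"fingers":0.02}
    - {"rx":0,"ry":0,"rz":0,"dx":0,"dy":0,"dz":0,"fingers":0.02}
    - {"rx":0,"ry":0,"rz":0,"dx":0,"dy":0,"dz":0,"fingers":0.02}

```text
time_s: 13.2
position: [0.5154, -0.0254, 0.136]
tool_rot: [[0.966, 0.26, 0.0], [0.26, -0.966, 0.0], [0.0, -0.0, -1.0]]
ft_force: [-0.0, 1.5, -0.9]
grip_width: 0.0317
gripper_force: 80.2
```

Emit:
arm_command:
  deltas:
    - {"rx":0,"ry":0,"rz":0,"dx":0,"dy":0,"dz":0.001,"fingers":0.02}
    - {"rx":0,"ry":0,"rz":0,"dx":0,"dy":0,"dz":0.001,"fingers":0.02}
    - {"rx":0,"ry":0,"rz":0,"dx":0,"dy":0,"dz":0,"fingers":0.02}
    - {"rx":0,"ry":0,"rz":0,"dx":0,"dy":0,"dz":0,"fingers":0.02}

```text
time_s: 13.6
position: [0.5154, -0.0254, 0.1358]
tool_rot: [[0.966, 0.26, 0.002], [0.26, -0.966, -0.0], [0.002, 0.001, -1.0]]
ft_force: [-6.6, 2.8, 15.8]
grip_width: 0.0314
gripper_force: 82.1
```

Run:
```python
from h import *
S=env.get_image("scene"); T=env.get_image("top")
s=env.observe(); print(s["position"],s["ft_force"],s["gripper_force"])
print([b for b in blobs(S,5,13,170,amin=30) if 340<b[1][0]<365])
A=cv2.resize(S["color"][145:225,290:390],(500,400),interpolation=cv2.INTER_CUBIC)
cv2.imwrite("pics/e1.png",A)
```

```text
[ 0.51544034 -0.02545987  0.13579421] [-7.21012016  2.60659459 16.48760859] 82.10927098989487
[([350, 205, 9, 12, 90], [353.7, 210.3], [np.float64(353.8), np.float64(210.3)])]
```

View pics/e1.png

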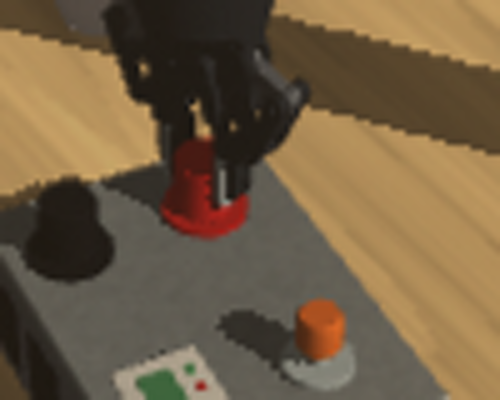

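The cap is upright and flat on the red seat at crop (205,205), pressed with 16 N and still held. The knob is home at (320,330). Handing in.

```bash
python3 -c "
from rig import env
print(env.close_job())"
```

```text
the job is handed in; nothing more can be done
None
```

The job is handed in, with no verdict shown: I pulled the knob out to its stop and pushed it home, then snapped the red cap onto the stud, where it sits upright on its seat, still gripped and pressed with about 16 N.

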